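# Centre-punch the bracket blank through the jig's guide bush

### The job

Push the bracket blank gently along its channel until it is fully home against the end stop of the marking jig. Then take the automatic centre punch out of its stand, put it upright through the guide bush and press it straight down on the blank until its hidden spring snaps, easing off as soon as you feel it snap: rammed on to the end of its travel it would spoil the blank. Hang the punch back upright in its hole in the stand, leave the blank home, and do not disturb the tools lying about.

Things in the scene. Friction and masses are not known exactly. Their poses are not given: they have to be found in the camera images.
- jig: Marking jig of dark steel, fixed. Origin: table level, mid-width; +x runs along its channel to the end stop. Bed 100 mm wide, x = -35 to +65 mm, top at z = 12 mm. Two rails 6 mm high leave a channel 52 mm wide; the stop's face is at x = +50 mm. A bridge (36 mm in x, 99 mm in y, underside z = 28, top 46 mm) spans the channel over x = +25 mm and holds the guide bush
- bush_mouth (a point): Centre of the guide bush's mouth: top of its 4 mm high bright collar (26 mm outside, 19 mm inside), at jig (25, 0, 50) mm. Below the collar the hole (vertical, chamfered from 16 to 11.8 mm diameter) runs down through the bridge to jig z = 28 mm, open below
- blank: Bracket blank: loose steel plate 100 x 50 x 6 mm, 0.22 kg; two drilled holes at the near end, a scribed cross near the far end. Origin: centre of the underside; x towards the end stop. It lies in the jig's channel, 14 to 27 mm short of the stop. Home: origin at jig (0, 0, 12) mm, far end touching the stop. It slides with under 3 N; at the stop the force rises steeply
- blank_near_end (a point): Middle of the blank's near end face (blank frame (-50, 0, 3) mm), where it can be pushed along +x. It sticks out beyond the bed, at home by 15 mm, so a fingertip may go below the blank's underside there
- blank_spot (a point): The scribed cross on the blank's top face (blank frame (25, 0, 6) mm); when the blank is home it lies under the guide bush, its height is then jig z = 18 mm
- centre_punch: Automatic centre punch, bright steel, 0.15 kg, round. Origin: on its axis, underside of its shoulder; z up the axis. Above: ribbed grip, 16 mm diameter, 64 mm high with cap. Below: sleeve, 10 mm diameter, 46 mm long (last 4 mm tapered to 7 mm), then the springy nose, 5 mm diameter, ending in a point. It hangs in the stand by its shoulder, nose down
- punch_grip (a point): Place to grip the punch, on its axis 35 mm above the shoulder (29 mm of it stand above this point)
- punch_sleeve_end (a point): Lower end of the punch's sleeve, on the axis, 46 mm below the shoulder. The nose's point stands 15 mm below this, give or take 3.5 mm: that depends on a setting inside the punch that no reading gives and that differs each time
- punch_nose (a joint): How far the nose is pushed into the sleeve (m). It resists with 4 N at 0, rising to about 12 N at 0.0055; there the spring snaps: the force drops at once to about 5 N and the nose jumps further in (past 0.006 it has snapped). At 0.0078 it meets a hard end stop and the force shoots up. It springs out again when lifted
- punch_stand: Grey bent-plate stand, fixed, top plate 75 mm high, 36 mm in x, 110 mm in y. Origin: centre at table level. The centre punch hangs in the hole at y = -32 mm; two thin short pin punches (fixed in the stand) at y = +8 and +36 mm reach 33 mm above the top plate, so close the fingers on the centre punch along the stand's x
- stand_hole (a point): Centre of the punch's hole at the stand's top face (stand frame (0, -32, 75) mm): 11.8 mm diameter, slightly chamfered, vertical, open through the 6 mm plate. With the punch hung home its origin is here
- press_overhang (a point): Not part of the job: from this point on, away from the robot (larger x) and to the right (smaller y), the head of the terminal press and the card on its side hang over the table, down to 380 mm (right of y = 0 down to 220 mm). Keep wrist and gripper on the robot's side of it: travel from place to place in straight lines near the table's front edge
- hex_key: L-shaped hex key lying on the table, bystander, 88 x 33 x 6 mm
- die_block: Small steel block 24 x 32 x 18 mm with two holes, bystander
- tin: Round tin 49 mm diameter, 27 mm high, bystander

How it is judged:
By the outcome, as a careful person would: the job done as asked, in the order asked, and still so for the second after the job is handed in, with the robot touching nothing.
It also fails if it takes over 72 s, if anything falls off the work surface, if the arm or the gripper's body presses on something with over 40 N, if the wrist force passes 120 N, or if a joint passes its speed limit or range.

### The arm

A 7-joint arm with a two-finger parallel gripper is mounted at the origin on a cart in front of the work surface, level with it; the furniture and walls round the work are solid. World frame = base frame: x ahead of the robot, y to its left, z up, the work surface at z = 0. Lengths are in mm, angles in rad, forces in N, time in s.
With the tool pointing down it reaches from about 425 to 950 mm from the base axis. Payload 4.7 kg.
Tool frame: the origin (TCP) lies at the very end of the fingers, on their centre line; the grasp point (between the pads) lies 19 mm behind it; z points along the fingers, y is the line along which they close (so a half turn about z gives the same grasp; the last joint's range is limited). The gripper opens to 87 mm and grips with 3 to 60 N. Pads are 19 mm wide; open, the fingers measure 117 mm over their backs; the gripper's body (75 mm by 190 mm) begins 51 mm behind the grasp point.
Start: joints at [1.203, 0.469, -0.049, 1.532, 0.024, 1.141, -0.082], TCP at [224.387, -636.631, 222.573] pointing down, gripper open.
Joint ranges: [-2.59, 2.59], [-0.33, 1.99], [-1.39, 1.29], [0.1, 2.45], [-1.04, 4.18], [0.21, 1.99], [-2.66, 2.66]. Speed limits (rad/s): [2.57, 2.57, 3.14, 3.14, 3.14, 3.14, 3.14].

### API

Orientations are given as a 3x3 rotation matrix whose columns are the frame's x, y, z axes.
In Python, from rig import get_obs, capture, get_calibration, finish_job, look_for, cut_out gives the robot as it stands. The module is installed in compiled form; this text tells all that it offers.
- The arm moves only by the tool arm_command, never from a script. Its argument "commands" is a list of rows, each a list of 7 numbers: the turn, a rotation vector about the tool's x, y, z in rad, then the shift along the tool's x, y, z in mm, then the finger opening in mm, from 0 to 87. A call has exactly 10 rows; each row shifts and turns the commanded pose from where the row before left it, along the tool's axes as they then stand; what a row does not reach is not made up. A row lasts 1/8 s, in which the tool goes at most 62.5 mm and 10.7 degrees, less where a joint would pass 70% of its speed; a pose out of reach is approached as far as the arm can. A call is refused whole if a number of a shift passes 62.5 or a number of a turn 0.188, either way. A call with a gripper value outside its range is refused whole. The fingers move at their own pace and stop on an object; "squeeze" is the grip in N (left out, the last holds). Time passes only in rows, so rows that do not move let the fingers close, or fill a call up. It gives the time, the measured TCP pose, the force, the opening and the grip force at its end, in the units of the state.
- get_obs(): the state, without advancing time (a new reading comes with each control period).
- capture(name): name is "scene" or "side" or "wrist"; returns (picture, depth): 480x640x3 uint8, red, green, blue; 480x640 float32, mm along the optical axis (not along the pixel's ray), 0 where there is no reading.
- get_calibration(name): a dict with "fx", "fy", "cx", "cy" (pixels), "world_to_cam" (4x4, takes a point from world to camera coordinates). Camera axes: x right, y down, z forward; pixel columns grow to the right and rows downward; lengths in mm; the calibration is good to about 2 mm. A picture is of the moment at which its call begins: read the wrist's pose just before it. get_calibration takes no time and is no camera call; for the wrist camera it gives the pose at the moment of the call.
- finish_job(): hands the job in; it is judged then, once.
Trained networks look in the newest picture that a camera, given by its name, has taken for a name from the list of things; names that differ only in an ending like _2 or _b are one class to them, and where a whole thing is asked for, a point or a joint stands for the part that bears it (a point fixed in the world has none). Each returns a list of dicts, best first, with "confidence" (0 to 1); they miss things now and then, are a little off and sometimes report something else, mostly with a low value. They report only what shows in the picture. A call takes as long as a camera call.
- look_for(camera, label): "extent" ([centre column, centre row, width, height] in pixels, round what is visible of it).
- cut_out(camera, label): "region" (480x640 bool, what is visible of it) and "extent" ([centre column, centre row, width, height] in pixels, round what is visible of it).
The state is a dict: "t": time; "qpos": joint angles; "qd": joint speeds; "joint_efforts": joint torques, N m; "position": TCP position; "tcp_rot": TCP orientation; "wrist_force": force on the tool from outside, world axes, zero at the start; "wrist_torque": the same for the moment, N m; "grip_width": opening from 0.0 (shut) to 1.0 (fully open); "gripper_force": force on a finger pad.
Only numpy, scipy, OpenCV 4.12 (cv2) and the standard library are available. Lean on these libraries where they do the work, as an engineer would, in place of code of your own. Each camera call takes 0.05 s, during which the arm holds its last target. There are 200 camera calls.

## Working session

There is one attempt and no reset: what is moved stays moved. The work goes in short steps, Python scripts to look and compute and a tool call to move; the robot and the scene stay as the last step left them, time stands still between calls to the robot, and variables do not carry over. Pictures are saved under pics/ and viewed, at most 10 in all, crops included, and the job is handed in when it is done.

Besides the shell and the picture viewer there is one more tool, called after "Request:" in YAML: its name, and indented under it one key for each argument. arm_command: Moves the arm, as the interface text tells. Its arguments: {"type":"object","properties":{"commands":{"type":"array","items":{"type":"array","items":{"type":"number"}}},"squeeze":{"type":"number"}},"required":["commands"]}

```bash
mkdir -p pics
cat > h.py <<'E'
import numpy as np, cv2
from rig import *
def shot(n,f):
    p,d=capture(n); cv2.imwrite('pics/'+f,cv2.cvtColor(p,cv2.COLOR_RGB2BGR)); return p,d
def pt(cal,u,v,z):
    "camera depth z -> world"
    c=np.array([(u-cal['cx'])/cal['fx']*z,(v-cal['cy'])/cal['fy']*z,z,1]); return (np.linalg.inv(cal['world_to_cam'])@c)[:3]
def cloud(cal,d):
    v,u=np.mgrid[:480,:640]; c=np.stack([(u-cal['cx'])/cal['fx']*d,(v-cal['cy'])/cal['fy']*d,d,np.ones_like(d)],-1)
    return (c@np.linalg.inv(cal['world_to_cam']).T)[...,:3]
def proj(cal,P):
    c=cal['world_to_cam']@np.append(P,1); return np.array([cal['fx']*c[0]/c[2]+cal['cx'],cal['fy']*c[1]/c[2]+cal['cy']])
def ray_z(cal,u,v,z):
    "pixel ray meets world height z"
    M=np.linalg.inv(cal['world_to_cam']); o=M[:3,3]; r=M[:3,:3]@np.array([(u-cal['cx'])/cal['fx'],(v-cal['cy'])/cal['fy'],1]); return o+r*(z-o[2])/r[2]
E
python3 - <<'E'
from h import *
np.set_printoptions(precision=1,suppress=True)
o=get_obs(); print(o['t'],o['position'],o['tcp_rot'],o['wrist_force'])
for n in ['scene','side']:
    p,d=shot(n,n+'1.png'); cal=get_calibration(n); X=cloud(cal,d)
    M=np.linalg.inv(cal['world_to_cam']); print(n,M[:3,3],cal['fx'])
    for l in ['jig','blank','centre_punch','punch_stand','hex_key','die_block','tin']:
        r=cut_out(n,l)[:1]
        for q in r:
            m=q['region']&(d>0); print(l,round(q['confidence'],2),np.array(q['extent']),np.median(X[m],0),X[m].min(0),X[m].max(0))
E
```

```text
0.0 [ 224.1 -636.   221.5] [[ 0.9  0.3 -0. ]
 [ 0.3 -0.9  0. ]
 [-0.  -0.  -1. ]] [-0.4  0.1  0.6]
scene [ 197.1 -500.9  665.6] 460.51934917228033
jig 0.74 [326.5 369.5  75.   64.7] [484.  66.  32.] [447.9  14.6  -1.5] [569.  150.3  52.3]
blank 0.94 [341.6 382.9  49.5  41.4] [508.5  20.4  17.4] [480.2 -22.4  -0.6] [539.1  72.7  21.7]
centre_punch 0.68 [256.6 286.6   5.2  28.3] [427.4 249.8 110.2] [421.2 245.3  75. ] [437.1 260.9 140.5]
punch_stand 0.85 [247.8 304.2  36.   64.9] [423.  266.5  44. ] [407.2 228.6  -1.5] [477.3 475.4 109.3]
hex_key 0.48 [368.8 343.9  40.8  11.4] [623.6  93.5   4.2] [581.9  73.5  -0.4] [668.2 122.3   7.8]
die_block 0.72 [345.5 315.   12.8  15.3] [621.6 196.5  15.6] [609.6 184.6   1.3] [647.  235.8  21.6]
tin 0.61 [302.4 313.9  22.7  20.3] [533.6 237.3  24.6] [514.  220.3   1.5] [560.6 271.4  28.3]
side [ 170.1 -420.8  720.8] 438.83506978060916
jig 0.97 [332.8 351.   72.4  62.4] [480.5  69.   29.4] [444.5  16.   -2.6] [576.7 143.7  51.1]
blank 0.58 [348.9 365.5  51.4  41.3] [505.7  23.6  16.3] [476.7 -19.5  -1.8] [537.1  73.1  19.7]
centre_punch 0.63 [258.7 275.5  13.2  32.7] [426.  252.5 101.5] [418.3 247.8  -2.6] [496.9 428.7 139.2]
punch_stand 0.65 [253.5 286.8  33.6  65.8] [420.1 276.4  48. ] [403.3 229.7  -2.6] [477.  436.3 106.1]
die_block 0.64 [348.4 295.1  20.6  13.9] [618.1 198.9  13.8] [605.4 185.7  -2.1] [645.6 226.8  20.4]
tin 0.69 [255.4 288.4  37.8  59.4] [420.3 278.7  45. ] [403.6 229.7  -3. ] [477.  464.  119.1]
```

```bash
python3 -c "
import cv2
a=cv2.imread('pics/scene1.png')[240:440,200:440]
cv2.imwrite('pics/s1c.png',cv2.resize(a,(720,600),interpolation=2))"
```

```text
(no output)
```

View pics/scene1.png

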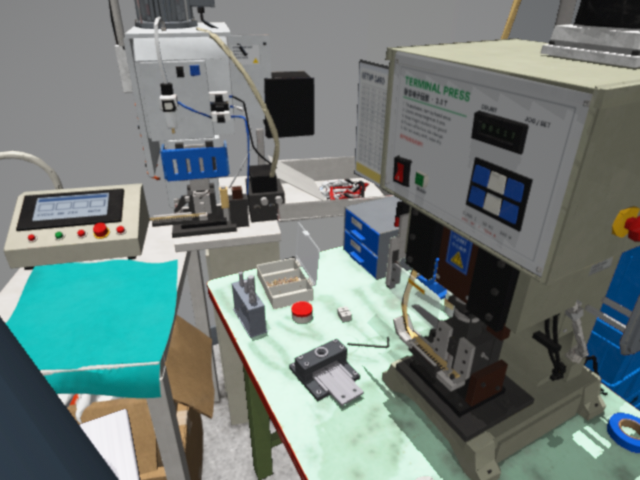

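View pics/s1c.png

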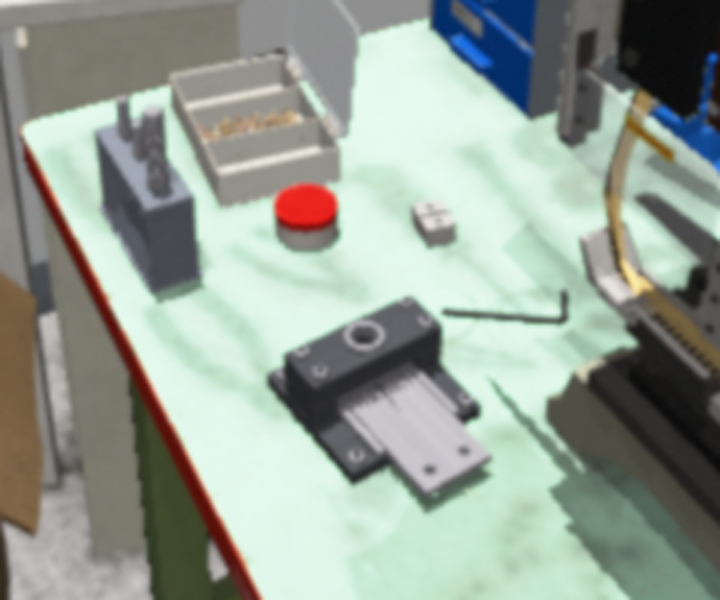

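Run:
```python
from h import *
np.set_printoptions(precision=1,suppress=True)
for n in ['scene','side']:
    p,d=capture(n); cal=get_calibration(n); X=cloud(cal,d); m=(d>0)&(X[...,0]>250)
    for z0,z1 in [(150,260),(260,420),(420,700)]:
        print(n,z0,[(y,(lambda q:int(np.percentile(q,1)) if len(q)>20 else None)(X[...,0][m&(X[...,2]>z0)&(X[...,2]<z1)&(X[...,1]>y)&(X[...,1]<y+60)])) for y in range(-660,360,60)])
cal=get_calibration('scene')
# bush collar and blank corners from the crop (x3)
f=lambda a,b,z:ray_z(cal,200+a/3,240+b/3,z)
print('bush',f(364,335,50)); print('near end',f(433,500,18),f(491,460,18)); print('punch top',f(157,115,139))
W=get_calibration('wrist'); o=get_obs(); M=np.linalg.inv(W['world_to_cam']); R=o['tcp_rot']
print('wristcam in tool',R.T@(M[:3,3]-o['position']),R.T@M[:3,:3],W['fx']); print(R,o['qpos'])
```

```text
scene 150 [(-660, None), (-600, None), (-540, None), (-480, None), (-420, None), (-360, None), (-300, 808), (-240, 722), (-180, 620), (-120, 578), (-60, 574), (0, 580), (60, None), (120, None), (180, None), (240, None), (300, None)]
scene 260 [(-660, None), (-600, None), (-540, None), (-480, None), (-420, None), (-360, None), (-300, 579), (-240, 579), (-180, 577), (-120, 575), (-60, 572), (0, 570), (60, 585), (120, 584), (180, None), (240, None), (300, None)]
scene 420 [(-660, None), (-600, None), (-540, None), (-480, None), (-420, None), (-360, None), (-300, 577), (-240, 574), (-180, 572), (-120, 571), (-60, 566), (0, 567), (60, 585), (120, 584), (180, None), (240, None), (300, None)]
side 150 [(-660, None), (-600, None), (-540, None), (-480, None), (-420, None), (-360, None), (-300, 806), (-240, 723), (-180, 618), (-120, 575), (-60, 572), (0, 572), (60, None), (120, None), (180, None), (240, None), (300, None)]
side 260 [(-660, None), (-600, None), (-540, None), (-480, None), (-420, None), (-360, None), (-300, 577), (-240, 577), (-180, 575), (-120, 572), (-60, 568), (0, 567), (60, 583), (120, 582), (180, None), (240, None), (300, None)]
side 420 [(-660, None), (-600, None), (-540, None), (-480, None), (-420, None), (-360, None), (-300, 575), (-240, 572), (-180, 571), (-120, 570), (-60, 564), (0, 565), (60, 582), (120, 582), (180, None), (240, None), (300, None)]
bush [501.2  78.4  50. ]
near end [490.6 -29.9  18. ] [536.3 -19.8  18. ]
punch top [428.9 243.3 139. ]
wristcam in tool [  80.1    0.5 -162.7] [[ 0.  -1.  -0.3]
 [ 1.   0.  -0. ]
 [ 0.  -0.3  1. ]] 362.0214064753533
[[ 0.9  0.3  0. ]
 [ 0.3 -0.9 -0. ]
 [ 0.   0.  -1. ]] [ 1.2  0.5 -0.   1.5  0.   1.1 -0.1]
```

```bash
cat >> h.py <<'E'
np.set_printoptions(precision=2,suppress=True)
def st():
    o=get_obs(); R=o['tcp_rot']; print('t',round(o['t'],2),'p',o['position'],'yaw',round(np.arctan2(R[1,0],R[0,0]),4),'z',R[:,2],'F',o['wrist_force'],'q',o['qpos'],'w',o['grip_width']*87,o['gripper_force']); return o
def plan(P,yaw=None,R2=None):
    "total shift in present tool axes, and rotvec to make tool upright with yaw"
    from scipy.spatial.transform import Rotation as Ro
    o=get_obs(); R=o['tcp_rot']
    if yaw is None: yaw=np.arctan2(R[1,0],R[0,0])
    c,s=np.cos(yaw),np.sin(yaw); T=np.array([[c,s,0],[s,-c,0],[0,0,-1]])
    print('shift now',R.T@(np.array(P)-o['position']),'turn',Ro.from_matrix(R.T@T).as_rotvec(),'shift after turn',T.T@(np.array(P)-o['position']))
E
python3 - <<'E'
from h import *
st(); plan([455,20,240],1.67)
E
```

```text
t 0.9 p [ 224.4  -636.63  222.56] yaw 0.3388 z [ 0. -0. -1.] F [-0.04 -0.57  0.21] q [ 1.2   0.47 -0.05  1.53  0.02  1.14 -0.08] w 87.11163778252093 0.0
shift now [ 435.73 -542.66  -17.44] turn [ 0.   -0.   -1.33] shift after turn [630.56 294.5  -17.44]
```

Request:
arm_command:
  commands:
    - [0, 0, 0, 36.3, -45.2, -1.5, 87]
    - [0, 0, 0, 36.3, -45.2, -1.5, 87]
    - [0, 0, 0, 36.3, -45.2, -1.5, 87]
    - [0, 0, 0, 36.3, -45.2, -1.5, 87]
    - [0, 0, 0, 36.3, -45.2, -1.5, 87]
    - [0, 0, 0, 36.3, -45.2, -1.5, 87]
    - [0, 0, 0, 36.3, -45.2, -1.5, 87]
    - [0, 0, 0, 36.3, -45.2, -1.5, 87]
    - [0, 0, 0, 36.3, -45.2, -1.5, 87]
    - [0, 0, 0, 36.3, -45.2, -1.5, 87]

```text
t: 2.15
position: [417.0, -88.0, 238.1]
tcp_rot: [[0.943, 0.332, 0.001], [0.332, -0.943, -0.001], [0.001, 0.001, -1.0]]
wrist_force: [0.4, -2.0, 0.2]
grip_width: 1.0
gripper_force: 0.0
```

Request:
arm_command:
  commands:
    - [0, 0, 0, 36.3, -45.2, -1.5, 87]
    - [0, 0, 0, 36.3, -45.2, -1.5, 87]
    - [0, 0, -0.18, 0, 0, 0, 20]
    - [0, 0, -0.18, 0, 0, 0, 20]
    - [0, 0, -0.18, 0, 0, 0, 20]
    - [0, 0, -0.18, 0, 0, 0, 20]
    - [0, 0, -0.18, 0, 0, 0, 20]
    - [0, 0, -0.18, 0, 0, 0, 20]
    - [0, 0, -0.18, 0, 0, 0, 20]
    - [0, 0, -0.07, 0, 0, 0, 20]

```text
t: 3.4
position: [455.0, 19.7, 240.7]
tcp_rot: [[-0.101, 0.995, 0.0], [0.995, 0.101, -0.0], [-0.0, 0.0, -1.0]]
wrist_force: [0.3, -0.7, -0.7]
grip_width: 0.248
gripper_force: 0.0
```

Run:
```python
from h import *
st(); W=get_calibration('wrist'); p,d=shot('wrist','w1.png'); X=cloud(W,d)
for l in ['jig','blank','bush_mouth','punch_stand','centre_punch','tin']:
    for q in cut_out('wrist',l)[:1]:
        m=q['region']&(d>0); print(l,round(q['confidence'],2),np.array(q['extent']),np.median(X[m],0),X[m].min(0),X[m].max(0))
```

```text
t 3.4 p [454.97  19.67 240.7 ] yaw 1.6716 z [ 0. -0. -1.] F [ 0.31 -0.7  -0.68] q [ 0.5   0.14 -0.7   1.98  0.11  1.06 -0.14] w 21.60379021763295 0.0
jig 0.73 [371.4 157.3 107.4 103.2] [500.55  85.41  29.06] [447.91  14.54  -0.06] [567.   128.17  53.19]
blank 0.93 [364.7 194.7  50.   91.6] [509.    25.37  18.6 ] [481.18 -19.03   1.21] [537.63  82.78  47.95]
bush_mouth 0.62 [368.4 156.2 106.2  98.6] [499.57  85.88  29.93] [447.71  17.55   0.55] [564.96 128.25  53.19]
tin 0.73 [487.6 142.2  82.9  57.9] [630.16  95.94   5.65] [582.39  76.43   0.22] [672.01 124.75   8.69]
```

View pics/w1.png

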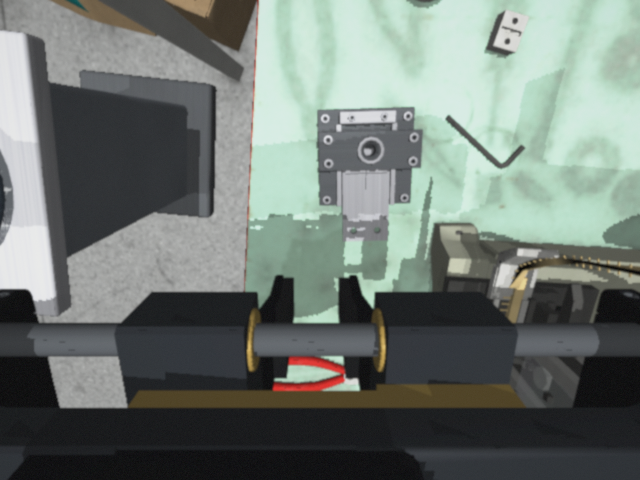

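```bash
cat > jig.py <<'E'
from h import *
def measure():
    W=get_calibration('wrist'); p,d=shot('wrist','wj.png'); X=cloud(W,d)
    roi=(d>0)&(X[...,0]>430)&(X[...,0]<580)&(X[...,1]>-40)&(X[...,1]<170)
    for nm,a,b in [('bridge',42,49),('bl',15,21)]:
        m=(roi&(X[...,2]>a)&(X[...,2]<b)).astype(np.uint8)
        m=cv2.morphologyEx(m,cv2.MORPH_OPEN,np.ones((3,3)))
        n,lab,s,_=cv2.connectedComponentsWithStats(m); k=1+np.argmax(s[1:,4]); q=X[lab==k]
        (c,sz,an)=cv2.minAreaRect(q[:,:2].astype(np.float32)); print(nm,len(q),'z',np.median(q[:,2]),'c',c,sz,an)
    g=cv2.cvtColor(p,cv2.COLOR_RGB2GRAY); g=cv2.medianBlur(g,3)
    u,v=proj(W,[501,79,50]).astype(int); r=40; a=g[max(v-r,0):v+r,u-r:u+r]
    C=cv2.HoughCircles(cv2.resize(a,None,fx=4,fy=4,interpolation=2),cv2.HOUGH_GRADIENT,1.5,40,param1=120,param2=25,minRadius=25,maxRadius=90)
    print('cam',np.linalg.inv(W['world_to_cam'])[:3,3])
    if C is not None:
        for x,y,rr in C[0][:4]: 
            U=(x+.5)/4-.5+u-r;V=(y+.5)/4-.5+max(v-r,0); print('circle',U,V,rr/4,ray_z(W,U,V,50))
    return p,d,W,X
E
python3 - <<'E'
from jig import *
p,d,W,X=measure()
q=cut_out('wrist','blank')[0]['region']
for v in (235,238,240,242): print(v,[ray_z(W,u,v,18)[:2] for u in (345,365,386)])
m=q&(abs(X[...,2]-18)<3); print(cv2.minAreaRect(X[m][:,:2].astype(np.float32)))
cv2.imwrite('pics/w1z.png',cv2.resize(cv2.imread('pics/wj.png')[95:255,300:440],(700,800)[:2],interpolation=cv2.INTER_CUBIC)[:600] if 0 else cv2.resize(cv2.imread('pics/wj.png')[95:255,290:450],(600,600),interpolation=cv2.INTER_CUBIC))
E
```

```text
bridge 3051 z 46.64396557618187 c (501.92236328125, 82.47608184814453) (99.11370849609375, 36.13809585571289) 7.401846885681152
bl 3599 z 18.599350778259463 c (509.920166015625, 22.458375930786133) (61.8062858581543, 79.28096008300781) 8.224283218383789
cam [448.35  98.32 403.3 ]
circle 369.8125 150.1875 9.85 [501.57  82.8   50.  ]
circle 364.1875 141.5625 19.75 [495.17  90.15  50.  ]
circle 359.6875 115.3125 7.75 [487.81 113.08  50.  ]
235 [array([491.87, -12.25]), array([513.97, -10.07]), array([537.17,  -7.79])]
238 [array([492.29, -15.7 ]), array([514.44, -13.53]), array([537.7 , -11.24])]
240 [array([492.57, -18.02]), array([514.76, -15.84]), array([538.06, -13.55])]
242 [array([492.86, -20.34]), array([515.08, -18.16]), array([538.42, -15.86])]
((508.4134216308594, 32.60334777832031), (50.728607177734375, 100.1318359375), 6.426980972290039)
```

View pics/w1z.png

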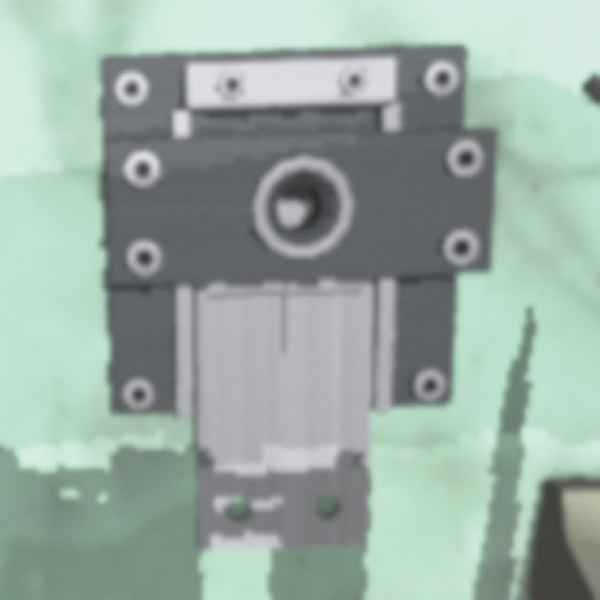

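Request:
arm_command:
  commands:
    - [0, 0, -0.18, 0, 0, 0, 0]
    - [0, 0, -0.18, 0, 0, 0, 0]
    - [0, 0, -0.18, 0, 0, 0, 0]
    - [0, 0, -0.18, 0, 0, 0, 0]
    - [0, 0, -0.18, 0, 0, 0, 0]
    - [0, 0, -0.18, 0, 0, 0, 0]
    - [0, 0, -0.18, 0, 0, 0, 0]
    - [0, 0, -0.18, 0, 0, 0, 0]
    - [0, 0, -0.16, 0, 0, 0, 0]
    - [0, -0.18, 0, 0, 0, 0, 0]

```text
t: 5.1
position: [457.8, 20.5, 240.4]
tcp_rot: [[-0.975, -0.129, 0.182], [-0.126, 0.992, 0.029], [-0.184, 0.006, -0.983]]
wrist_force: [-1.2, -0.0, 1.1]
grip_width: 0.007
gripper_force: 0.0
```

Run:
```python
from h import *
o=st(); R=o['tcp_rot']
d=np.array([-.129,.992,0]); l=np.array([.992,.129,0]); ne=np.array([515.3,-17,0])-5*l
A=ne-40*d; A[2]=120; B=ne-40*d; B[2]=8; C=ne-20*d; C[2]=8
prev=o['position']
for P in (A,B,C): print(P,R.T@(P-prev)); prev=P
print('d in tool',R.T@d)
```

```text
t 5.1 p [457.84  20.47 240.35] yaw -3.0135 z [ 0.18  0.03 -0.98] F [-1.23 -0.03  1.15] q [ 0.77  0.06 -0.92  2.08  0.06  0.84  1.53] w 0.5878082983369515 0.0
[515.5  -57.33 120.  ] [-24.33 -85.24 126.51]
[515.5  -57.33   8.  ] [ 20.58  -0.62 110.09]
[512.92 -37.48   8.  ] [ 0.02 20.01  0.11]
d in tool [0.   1.   0.01]
```

Request:
arm_command:
  commands:
    - [0, 0, 0, -4, -28, 10, 0]
    - [0, 0, 0, -4, -28, 20, 0]
    - [0, 0, 0, -4, -29, 30, 0]
    - [0, 0, 0, -6, 0, 33, 0]
    - [0, 0, 0, -6.3, 0, 33.5, 0]
    - [0, 0, 0, 7, 0, 37, 0]
    - [0, 0, 0, 7, -0.6, 37, 0]
    - [0, 0, 0, 6.6, 0, 36, 0]
    - [0, 0, 0, 0, 0, 0, 0]
    - [0, 0, 0, 0, 8, 0, 0]

```text
t: 6.35
position: [511.6, -51.8, 9.1]
tcp_rot: [[-0.976, -0.125, 0.179], [-0.123, 0.992, 0.022], [-0.18, -0.0, -0.984]]
wrist_force: [0.5, 0.5, 0.3]
grip_width: 0.005
gripper_force: 0.0
```

Run:
```python
from h import *
o=st(); d=np.array([-.129,.992,0]); l=np.array([.992,.129,0]); e=o['position']-np.array([515.3,-17,0]); print('along',e@d,'lat',e@l)
shot('wrist','w2.png')
```

```text
t 6.35 p [511.6  -51.75   9.13] yaw -3.0159 z [ 0.18  0.02 -0.98] F [0.5  0.54 0.34] q [ 0.46  0.51 -0.52  2.19  0.63  0.38  1.14] w 0.4168698391557842 0.0
along -33.99514277768008 lat -8.156103776371978
```

View pics/w2.png

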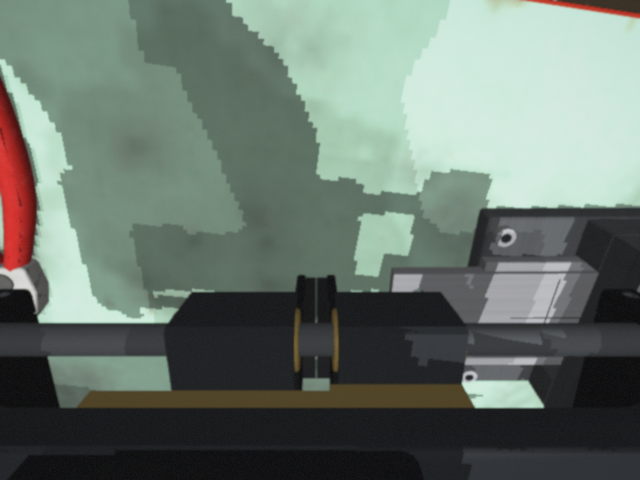

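Request:
arm_command:
  commands:
    - [0, 0, 0, -3.5, 8, -0.8, 0]
    - [0, 0, 0, 0, 8, 0, 0]
    - [0, 0, 0, 0, 3, 0, 0]
    - [0, 0, 0, 0, 3, 0, 0]
    - [0, 0, 0, 0, 3, 0, 0]
    - [0, 0, 0, 0, 3, 0, 0]
    - [0, 0, 0, 0, 3, 0, 0]
    - [0, 0, 0, 0, 3, 0, 0]
    - [0, 0, 0, 0, 3, 0, 0]
    - [0, 0, 0, 0, 3, 0, 0]

```text
t: 7.65
position: [508.6, -11.2, 10.0]
tcp_rot: [[-0.976, -0.127, 0.178], [-0.125, 0.992, 0.023], [-0.179, -0.0, -0.984]]
wrist_force: [0.2, -1.8, 0.8]
grip_width: 0.004
gripper_force: 0.9
```

```bash
cat > al.py <<'E'
from h import *
o=st(); d=np.array([-.129,.992,0]); l=np.array([.992,.129,0]); e=o['position']-np.array([515.3,-17,0]); print('along',e@d,'lat',e@l,'Fd',o['wrist_force']@d)
E
python3 al.py
```

```text
t 7.65 p [508.6  -11.15   9.96] yaw -3.0144 z [ 0.18  0.02 -0.98] F [ 0.15 -1.75  0.81] q [ 0.35  0.5  -0.5   2.2   0.64  0.38  1.04] w 0.3331465197413636 0.8765543146000709
along 6.666028985330202 lat -5.891788146562671 Fd -1.7567196020247737
```

Request:
arm_command:
  commands:
    - [0, 0, 0, 0, 1, 0, 0]
    - [0, 0, 0, 0, 1, 0, 0]
    - [0, 0, 0, 0, 1, 0, 0]
    - [0, 0, 0, 0, 1, 0, 0]
    - [0, 0, 0, 0, 1, 0, 0]
    - [0, 0, 0, 0, 1, 0, 0]
    - [0, 0, 0, 0, 0.5, 0, 0]
    - [0, 0, 0, 0, 0.5, 0, 0]
    - [0, 0, 0, 0, 0, 0, 0]
    - [0, 0, 0, 0, 0, 0, 0]

```text
t: 8.9
position: [507.7, -4.3, 9.9]
tcp_rot: [[-0.976, -0.127, 0.178], [-0.125, 0.992, 0.023], [-0.179, 0.0, -0.984]]
wrist_force: [-0.6, -1.3, -0.3]
grip_width: 0.003
gripper_force: 0.6
```

```bash
python3 al.py
```

```text
t 8.9 p [507.7   -4.28   9.95] yaw -3.0142 z [ 0.18  0.02 -0.98] F [-0.59 -1.25 -0.33] q [ 0.34  0.5  -0.49  2.2   0.64  0.37  1.02] w 0.23105188350357878 0.5599802253163944
along 13.59939594638365 lat -5.896621988806693 Fd -1.1645031938954762
```

Request:
arm_command:
  commands:
    - [0, 0, 0, 0, 0.5, 0, 0]
    - [0, 0, 0, 0, 0.5, 0, 0]
    - [0, 0, 0, 0, 0.5, 0, 0]
    - [0, 0, 0, 0, 0.5, 0, 0]
    - [0, 0, 0, 0, 0.5, 0, 0]
    - [0, 0, 0, 0, 0.5, 0, 0]
    - [0, 0, 0, 0, 0, 0, 0]
    - [0, 0, 0, 0, 0, 0, 0]
    - [0, 0, 0, 0, 0, 0, 0]
    - [0, 0, 0, 0, 0, 0, 0]

```text
t: 10.15
position: [507.3, -1.3, 10.0]
tcp_rot: [[-0.976, -0.127, 0.178], [-0.125, 0.992, 0.023], [-0.179, 0.0, -0.984]]
wrist_force: [-0.8, -0.5, -0.1]
grip_width: 0.007
gripper_force: 0.3
```

```bash
python3 al.py
```

```text
t 10.15 p [507.35  -1.3    9.95] yaw -3.0143 z [ 0.18  0.02 -0.98] F [-0.78 -0.49 -0.12] q [ 0.33  0.5  -0.49  2.21  0.64  0.37  1.02] w 0.6503909551120087 0.3437926512458489
along 16.597204265813204 lat -5.861630308136619 Fd -0.38252932073681517
```

Request:
arm_command:
  commands:
    - [0, 0, 0, 0, 0.5, 0, 0]
    - [0, 0, 0, 0, 0.5, 0, 0]
    - [0, 0, 0, 0, 0.5, 0, 0]
    - [0, 0, 0, 0, 0.5, 0, 0]
    - [0, 0, 0, 0, 0.5, 0, 0]
    - [0, 0, 0, 0, 0.5, 0, 0]
    - [0, 0, 0, 0, 0, 0, 0]
    - [0, 0, 0, 0, 0, 0, 0]
    - [0, 0, 0, 0, 0, 0, 0]
    - [0, 0, 0, 0, 0, 0, 0]

```text
t: 11.4
position: [507.2, -1.1, 10.0]
tcp_rot: [[-0.976, -0.124, 0.177], [-0.123, 0.992, 0.019], [-0.178, -0.003, -0.984]]
wrist_force: [0.9, -6.7, -0.1]
grip_width: 0.008
gripper_force: 3.8
```

```bash
python3 al.py
```

```text
t 11.4 p [507.23  -1.06   9.96] yaw -3.0166 z [ 0.18  0.02 -0.98] F [ 0.86 -6.72 -0.1 ] q [ 0.32  0.5  -0.49  2.21  0.65  0.38  1.01] w 0.7279189887319161 3.827405869960785
along 16.85001447978023 lat -5.954218080585573 Fd -6.773671086269867
```

Request:
arm_command:
  commands:
    - [0, 0, 0, 0, -8, 0, 0]
    - [0, 0, 0, 0, -16, 0, 0]
    - [0, 0, 0, 0, 0, -60, 0]
    - [0, 0, 0, 0, 0, -60, 0]
    - [0, 0, 0, 0, 0, -60, 0]
    - [0, 0, 0, 0, 0, -60, 40]
    - [0, 0.18, 0, 0, 0, 0, 40]
    - [0, 0, 0.18, 0, 0, 0, 40]
    - [0, 0, 0.18, 0, 0, 0, 40]
    - [0, 0, 0.18, 0, 0, 0, 40]

```text
t: 12.65
position: [467.3, -26.7, 245.8]
tcp_rot: [[-0.914, 0.405, 0.0], [0.405, 0.914, 0.001], [0.0, 0.001, -1.0]]
wrist_force: [0.4, 0.6, 0.5]
grip_width: 0.436
gripper_force: 0.0
```

Request:
arm_command:
  commands:
    - [0, 0, 0.18, 0, 0, 0, 40]
    - [0, 0, 0.18, 0, 0, 0, 40]
    - [0, 0, 0.18, 0, 0, 0, 40]
    - [0, 0, 0.18, 0, 0, 0, 40]
    - [0, 0, 0.18, 0, 0, 0, 40]
    - [0, 0, 0.16, 0, 0, 0, 40]
    - [0, 0, 0, 55, 0, -10, 40]
    - [0, 0, 0, 55, 0, -10, 40]
    - [0, 0, 0, 55, 0, -10, 40]
    - [0, 0, 0, 50, 0, -10, 40]

```text
t: 13.9
position: [445.4, 189.0, 286.4]
tcp_rot: [[-0.1, 0.995, 0.001], [0.995, 0.1, 0.001], [0.001, 0.001, -1.0]]
wrist_force: [0.9, -1.0, -0.2]
grip_width: 0.457
gripper_force: 0.0
```

Run:
```python
from h import *
st(); W=get_calibration('wrist'); p,d=shot('wrist','w3.png'); X=cloud(W,d)
for l in ['punch_stand','centre_punch','tin']:
    for q in cut_out('wrist',l)[:1]:
        m=q['region']&(d>0); print(l,round(q['confidence'],2),np.array(q['extent']),np.median(X[m],0),X[m].min(0),X[m].max(0))
roi=(d>0)&(X[...,0]>380)&(X[...,0]<480)&(X[...,1]>200)&(X[...,1]<350)
for a,b in [(68,82),(98,116),(132,146)]:
    m=(roi&(X[...,2]>a)&(X[...,2]<b)).astype(np.uint8)
    n,lab,s,c=cv2.connectedComponentsWithStats(m)
    for k in range(1,n):
        if s[k,4]>15: q=X[lab==k]; print(a,s[k],np.median(q,0),cv2.minAreaRect(q[:,:2].astype(np.float32)))
```

```text
t 13.9 p [445.39 189.05 286.41] yaw 1.6711 z [ 0.  0. -1.] F [ 0.94 -1.04 -0.15] q [ 0.27  0.18 -0.85  1.85  0.15  1.17 -0.53] w 39.773273399638754 0.0
punch_stand 0.72 [308.6 102.7  48.9 122.2] [429.1  295.04  75.71] [409.46 233.24   1.17] [450.32 344.87 139.07]
centre_punch 0.86 [302.6 142.9  15.9  18. ] [428.92 256.56 139.39] [421.68 249.42 137.04] [435.97 263.54 141.79]
tin 0.77 [401.2 154.1  46.7  44.7] [537.06 249.24  27.05] [513.89 223.73   0.05] [570.61 273.32  29.85]
68 [ 286   40   45  124 3901] [428.76 292.42  75.66] ((428.22607421875, 288.4521484375), (36.03087615966797, 110.34375762939453), 1.1639978885650635)
98 [304  52  12  15 140] [427.61 323.46 108.09] ((427.6007080078125, 323.9337158203125), (9.502358436584473, 9.77824878692627), 4.7104034423828125)
98 [303  89  10  10  77] [428.18 296.26 102.01] ((428.3359069824219, 296.22149658203125), (8.12342357635498, 7.646723747253418), 3.6419293880462646)
132 [294 131  19  19 276] [428.97 256.62 139.32] ((429.093505859375, 256.7868347167969), (14.999677658081055, 14.495683670043945), 4.966493606567383)
```

View pics/w3.png

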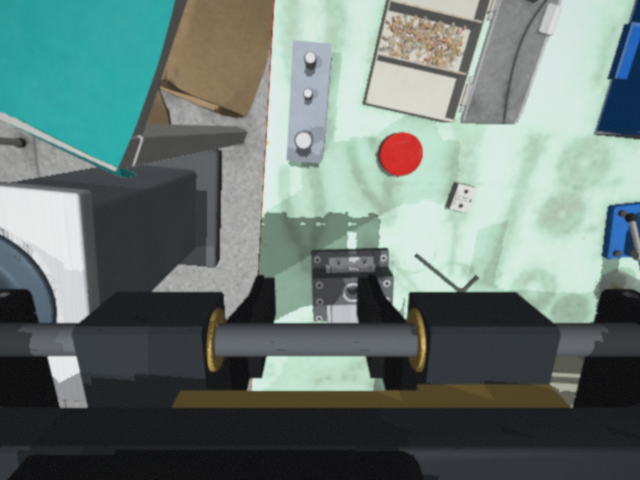

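Run:
```python
from h import *
plan([429,256.6,165],1.592)
for n in ['scene','side']:
    p,d=capture(n);X=cloud(get_calibration(n),d)
    for y in range(0,140,20):
        m=(d>0)&(X[...,0]>540)&(X[...,0]<620)&(X[...,1]>y)&(X[...,1]<y+20)&(X[...,2]>100)&(X[...,2]<450); q=X[m]
        print(n,y,len(q), (np.percentile(q[:,2],[1,10]),np.percentile(q[:,0],[1,10])) if len(q)>3 else '')
```

```text
shift now [ 70.2   -9.62 121.01] turn [ 0.   -0.    0.08] shift after turn [ 69.26 -15.22 120.98]
scene 0 549 (array([109.07, 130.72]), array([571.59, 573.68]))
scene 20 210 (array([130.35, 398.47]), array([569.66, 570.59]))
scene 40 99 (array([381.44, 387.74]), array([586.96, 587.26]))
scene 60 323 (array([381.6 , 388.71]), array([586.26, 587.05]))
scene 80 299 (array([380.17, 387.72]), array([585.57, 586.37]))
scene 100 296 (array([377.36, 385.86]), array([585.04, 585.86]))
scene 120 118 (array([377.89, 383.21]), array([584.66, 585.37]))
side 0 628 (array([108.55, 127.88]), array([569.26, 571.31]))
side 20 234 (array([126.07, 395.89]), array([567.55, 568.35]))
side 40 179 (array([380.63, 387.6 ]), array([584.55, 585.29]))
side 60 350 (array([380.82, 387.48]), array([583.81, 584.84]))
side 80 328 (array([379.65, 387.08]), array([583.37, 584.04]))
side 100 321 (array([376.16, 385.97]), array([582.41, 583.27]))
side 120 153 (array([376.62, 384.32]), array([582.48, 583.07]))
```

Request:
arm_command:
  commands:
    - [0, 0, 0.08, 0, 0, 0, 44]
    - [0, 0, 0, 23, -5, 20, 44]
    - [0, 0, 0, 23, -5, 20, 44]
    - [0, 0, 0, 23.3, -5.2, 20, 44]
    - [0, 0, 0, 0, 0, 20, 44]
    - [0, 0, 0, 0, 0, 20, 44]
    - [0, 0, 0, 0, 0, 21, 44]
    - [0, 0, 0, 0, 0, 0, 44]
    - [0, 0, 0, 0, 0, 0, 44]
    - [0, 0, 0, 0, 0, 0, 44]

```text
t: 15.45
position: [430.5, 255.4, 165.9]
tcp_rot: [[-0.017, 1.0, 0.002], [1.0, 0.017, 0.001], [0.001, 0.002, -1.0]]
wrist_force: [-0.7, 1.6, -0.4]
grip_width: 0.505
gripper_force: 0.0
```

Run:
```python
from h import *
o=st(); W=get_calibration('wrist'); p,d=shot('wrist','w4.png'); X=cloud(W,d)
m=((d>0)&(X[...,2]>132)&(X[...,2]<146)&(abs(X[...,0]-429)<20)&(abs(X[...,1]-256)<20)).astype(np.uint8)
n,lab,s,c=cv2.connectedComponentsWithStats(m)
for k in range(1,n):
    if s[k,4]>15: q=X[lab==k]; print(s[k],np.median(q,0),cv2.minEnclosingCircle(q[:,:2].astype(np.float32)),c[k],ray_z(W,*c[k],139))
print(look_for('wrist','centre_punch')[:1]); print('tcp px',proj(W,o['position']))
cv2.imwrite('pics/w4z.png',cv2.resize(cv2.imread('pics/w4.png')[150:400,180:460],(672,600)))
```

```text
t 15.45 p [430.55 255.36 165.93] yaw 1.5881 z [ 0.  0. -1.] F [-0.7   1.58 -0.36] q [ 0.05  0.36 -0.82  1.97  0.32  0.95 -0.91] w 43.9396975957079 0.0
[298 255  27  29 612] [429.04 258.2  139.19] ((429.4180603027344, 256.7105712890625), 8.11657428741455) [311.15 268.82] [429.09 258.22 139.  ]
[{'extent': [310.9, 257.2, 26.0, 57.0], 'confidence': 0.8}]
tcp px [313.44 294.66]
```

View pics/w4z.png

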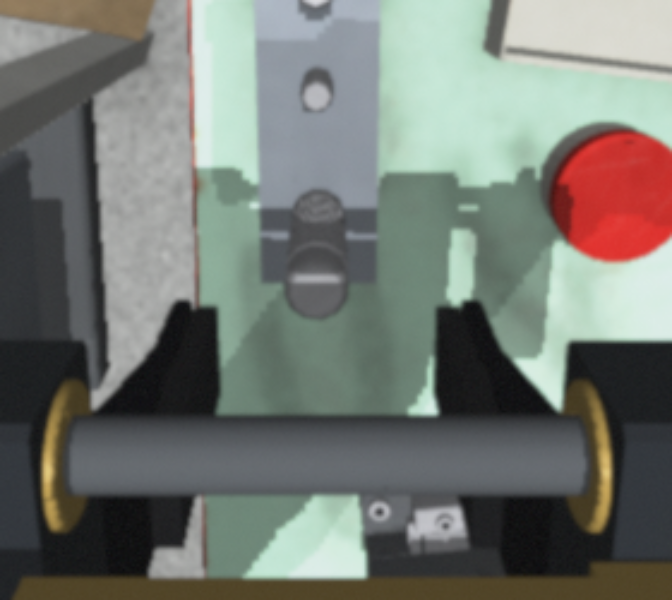

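Request:
arm_command:
  commands:
    - [0, 0, 0, 1.2, -2.7, 0, 44]
    - [0, 0, 0, 0, 0, 15, 44]
    - [0, 0, 0, 0, 0, 15, 44]
    - [0, 0, 0, 0, 0, 15, 44]
    - [0, 0, 0, 0, 0, 15, 44]
    - [0, 0, 0, 0, 0, 10, 44]
    - [0, 0, 0, 0, 0, 5, 44]
    - [0, 0, 0, 0, 0, 0, 44]
    - [0, 0, 0, 0, 0, 0, 30]
    - [0, 0, 0, 0, 0, 0, 20]
  squeeze: 5

```text
t: 16.8
position: [427.5, 256.6, 90.5]
tcp_rot: [[-0.018, 1.0, 0.001], [1.0, 0.018, 0.0], [0.0, 0.001, -1.0]]
wrist_force: [0.1, 0.7, -0.3]
grip_width: 0.361
gripper_force: 0.0
```

Run:
```python
from h import *
o=st(); shot('wrist','w5.png')
cv2.imwrite('pics/w5z.png',cv2.resize(cv2.imread('pics/w5.png')[180:380,220:420],(600,600)))
```

```text
t 16.8 p [427.48 256.6   90.5 ] yaw 1.5887 z [ 0.  0. -1.] F [ 0.14  0.72 -0.26] q [-0.02  0.46 -0.75  2.04  0.44  0.8  -1.02] w 31.402898808259597 0.0
```

View pics/w5z.png

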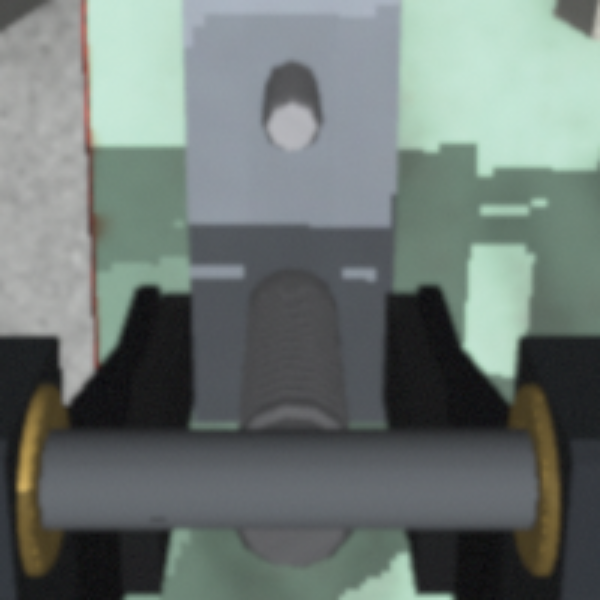

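Request:
arm_command:
  commands:
    - [0, 0, 0, 0, 0.7, 0, 22]
    - [0, 0, 0, 0, 0, 0, 18]
    - [0, 0, 0, 0, 0, 0, 16]
    - [0, 0, 0, 0, 0, 0, 14]
    - [0, 0, 0, 0, 0, 0, 10]
    - [0, 0, 0, 0, 0, 0, 10]
    - [0, 0, 0, 0, 0, 0, 10]
    - [0, 0, 0, 0, 0, 0, 10]
    - [0, 0, 0, 0, 0, 0, 10]
    - [0, 0, 0, 0, 0, 0, 10]
  squeeze: 10

```text
t: 18.1
position: [427.9, 256.4, 90.1]
tcp_rot: [[-0.018, 1.0, 0.0], [1.0, 0.018, -0.0], [-0.0, 0.0, -1.0]]
wrist_force: [-0.3, 0.1, 0.0]
grip_width: 0.18
gripper_force: 10.0
```

```bash
python3 -c "
from h import *
st()"
```

```text
t 18.1 p [427.93 256.43  90.06] yaw 1.5888 z [ 0. -0. -1.] F [-0.31  0.08  0.01] q [-0.02  0.46 -0.75  2.04  0.44  0.8  -1.02] w 15.674005583673509 9.999123145826161
```

Request:
arm_command:
  commands:
    - [0, 0, 0, 0, 0, 0, 5]
    - [0, 0, 0, 0, 0, 0, 5]
    - [0, 0, 0, 0, 0, -5, 5]
    - [0, 0, 0, 0, 0, -10, 5]
    - [0, 0, 0, 0, 0, -15, 5]
    - [0, 0, 0, 0, 0, -20, 5]
    - [0, 0, 0, 0, 0, -20, 5]
    - [0, 0, 0, 0, 0, -20, 5]
    - [0, 0, 0, 0, 0, -10, 5]
    - [0, 0, 0, 0, 0, 0, 5]
  squeeze: 50

```text
t: 19.35
position: [428.2, 256.6, 190.9]
tcp_rot: [[-0.018, 1.0, 0.002], [1.0, 0.018, 0.0], [0.0, 0.002, -1.0]]
wrist_force: [-0.7, 0.3, -1.8]
grip_width: 0.173
gripper_force: 50.0
```

```bash
python3 -c "
from h import *
st(); plan([500.6,82.4,160],1.87)"
```

```text
t 19.35 p [428.16 256.64 190.89] yaw 1.5887 z [ 0.  0. -1.] F [-0.72  0.32 -1.82] q [ 0.07  0.32 -0.84  1.94  0.29  0.99 -0.88] w 15.060218023934613 49.99885891098529
shift now [-175.52   69.26   30.94] turn [ 0.   -0.   -0.28] shift after turn [-187.85   17.86   30.89]
```

Request:
arm_command:
  commands:
    - [0, 0, 0, -20, 8, 0, 5]
    - [0, 0, 0, -35, 14, 0, 5]
    - [0, 0, 0, -35, 14, 0, 5]
    - [0, 0, 0, -35, 14, 0, 5]
    - [0, 0, 0, -35, 13, 0, 5]
    - [0, 0, 0, -15.5, 6.3, 0, 5]
    - [0, 0, -0.14, 0, 0, 0, 5]
    - [0, 0, -0.14, 0, 0, 10, 5]
    - [0, 0, 0, 0, 0, 15, 5]
    - [0, 0, 0, 0, 0, 0, 5]

```text
t: 20.6
position: [498.9, 82.4, 163.5]
tcp_rot: [[-0.293, 0.956, -0.004], [0.956, 0.293, -0.0], [0.001, -0.003, -1.0]]
wrist_force: [-0.4, -0.2, -0.7]
grip_width: 0.171
gripper_force: 50.0
```

Run:
```python
from h import *
o=st(); plan([500.6,82.4,o['position'][2]])
W=get_calibration('wrist'); p,d=shot('wrist','w6.png'); cv2.imwrite('pics/w6z.png',cv2.resize(cv2.imread('pics/w6.png')[180:420,200:440],(600,600),interpolation=2))
print(proj(W,[500.6,82.4,50]),proj(W,[500.6,82.4,90]))
```

```text
t 20.6 p [498.94  82.39 163.47] yaw 1.8679 z [-0. -0. -1.] F [-0.42 -0.2  -0.65] q [ 0.42  0.37 -0.82  1.96  0.33  0.95 -0.26] w 14.884114901847735 49.998955903574824
shift now [-0.48  1.59 -0.01] turn [-0. -0.  0.] shift after turn [-0.48  1.59  0.  ]
[316.9  231.79] [316.88 247.77]
```

View pics/w6z.png

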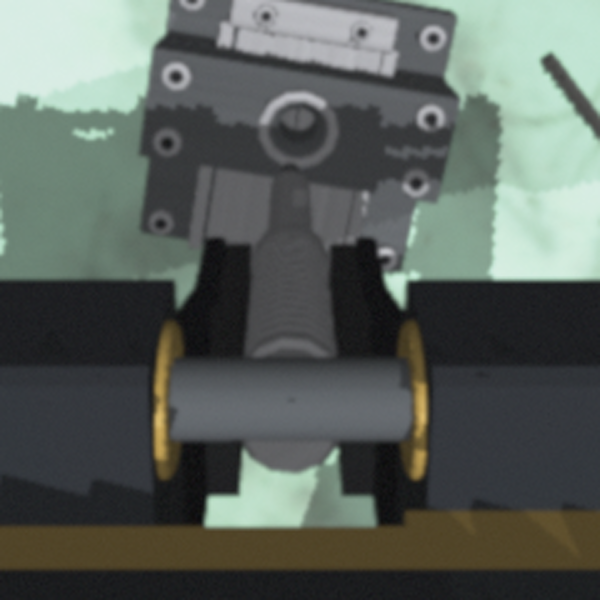

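Request:
arm_command:
  commands:
    - [0, 0, 0, -0.7, 2.1, 0, 5]
    - [0, 0, 0, 0, 0, 10, 5]
    - [0, 0, 0, 0, 0, 10, 5]
    - [0, 0, 0, 0, 0, 10, 5]
    - [0, 0, 0, 0, 0, 5, 5]
    - [0, 0, 0, 0, 0, 3, 5]
    - [0, 0, 0, 0, 0, 3, 5]
    - [0, 0, 0, 0, 0, 3, 5]
    - [0, 0, 0, 0, 0, 0, 5]
    - [0, 0, 0, 0, 0, 0, 5]

```text
t: 21.9
position: [502.7, 82.2, 121.2]
tcp_rot: [[-0.294, 0.956, 0.0], [0.956, 0.294, -0.0], [-0.0, 0.0, -1.0]]
wrist_force: [1.1, 0.2, -0.9]
grip_width: 0.178
gripper_force: 50.0
```

Run:
```python
from h import *
o=st(); shot('wrist','w7.png')
cv2.imwrite('pics/w7z.png',cv2.resize(cv2.imread('pics/w7.png')[200:320,250:400],(750,600),interpolation=2))
```

```text
t 21.9 p [502.66  82.21 121.21] yaw 1.8688 z [ 0. -0. -1.] F [ 1.12  0.16 -0.88] q [ 0.38  0.43 -0.78  1.99  0.4   0.87 -0.32] w 15.523115591858758 49.99900185037404
```

View pics/w7z.png

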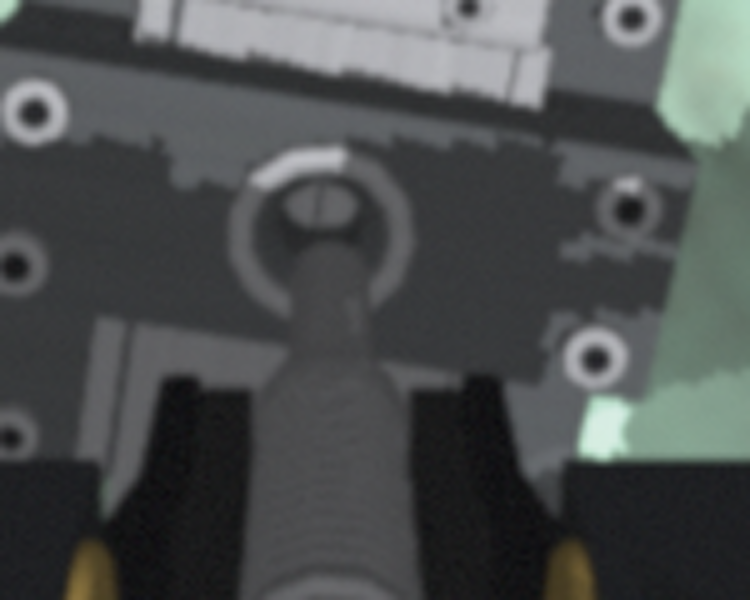

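Request:
arm_command:
  commands:
    - [0, 0, 0, 0.2, -1.3, 0, 5]
    - [0, 0, 0, 0, 0, 2, 5]
    - [0, 0, 0, 0, 0, 2, 5]
    - [0, 0, 0, 0, 0, 2, 5]
    - [0, 0, 0, 0, 0, 2, 5]
    - [0, 0, 0, 0, 0, 2, 5]
    - [0, 0, 0, 0, 0, 1, 5]
    - [0, 0, 0, 0, 0, 1, 5]
    - [0, 0, 0, 0, 0, 0, 5]
    - [0, 0, 0, 0, 0, 0, 5]

```text
t: 23.2
position: [501.3, 82.0, 109.1]
tcp_rot: [[-0.294, 0.956, 0.0], [0.956, 0.294, -0.0], [-0.0, 0.0, -1.0]]
wrist_force: [0.4, 0.3, -2.4]
grip_width: 0.172
gripper_force: 50.0
```

Run:
```python
from h import *
o=st(); print(o['wrist_torque'])
```

```text
t 23.2 p [501.27  81.99 109.11] yaw 1.8688 z [ 0. -0. -1.] F [ 0.44  0.34 -2.38] q [ 0.37  0.45 -0.77  2.01  0.41  0.85 -0.34] w 14.930753575149556 49.9989895708859
[ 0.04 -0.07  0.06]
```

Request:
arm_command:
  commands:
    - [0, 0, 0, 0, 0, 1.5, 5]
    - [0, 0, 0, 0, 0, 1.5, 5]
    - [0, 0, 0, 0, 0, 1.5, 5]
    - [0, 0, 0, 0, 0, 1.5, 5]
    - [0, 0, 0, 0, 0, 1, 5]
    - [0, 0, 0, 0, 0, 1, 5]
    - [0, 0, 0, 0, 0, 0.5, 5]
    - [0, 0, 0, 0, 0, 0, 5]
    - [0, 0, 0, 0, 0, 0, 5]
    - [0, 0, 0, 0, 0, 0, 5]

```text
t: 24.45
position: [501.3, 82.0, 100.6]
tcp_rot: [[-0.294, 0.956, 0.0], [0.956, 0.294, -0.0], [-0.0, 0.0, -1.0]]
wrist_force: [-0.2, -0.2, -1.1]
grip_width: 0.176
gripper_force: 50.0
```

Run:
```python
from h import *
o=st(); print(o['wrist_torque'])
```

```text
t 24.45 p [501.3   81.99 100.62] yaw 1.8688 z [ 0. -0. -1.] F [-0.18 -0.2  -1.05] q [ 0.36  0.46 -0.76  2.01  0.43  0.83 -0.35] w 15.311878681148565 49.99897629953921
[ 0.01 -0.1   0.01]
```

Request:
arm_command:
  commands:
    - [0, 0, 0, 0, 0, 1, 5]
    - [0, 0, 0, 0, 0, 1, 5]
    - [0, 0, 0, 0, 0, 1, 5]
    - [0, 0, 0, 0, 0, 0.5, 5]
    - [0, 0, 0, 0, 0, 0, 5]
    - [0, 0, 0, 0, 0, 0, 5]
    - [0, 0, 0, 0, 0, 0, 5]
    - [0, 0, 0, 0, 0, 0, 5]
    - [0, 0, 0, 0, 0, 0, 5]
    - [0, 0, 0, 0, 0, 0, 5]

```text
t: 25.7
position: [501.2, 82.0, 97.1]
tcp_rot: [[-0.294, 0.956, 0.0], [0.956, 0.294, -0.0], [-0.0, 0.0, -1.0]]
wrist_force: [0.6, 0.2, -1.4]
grip_width: 0.176
gripper_force: 50.0
```

Request:
arm_command:
  commands:
    - [0, 0, 0, 0, 0, 1, 5]
    - [0, 0, 0, 0, 0, 1, 5]
    - [0, 0, 0, 0, 0, 1, 5]
    - [0, 0, 0, 0, 0, 0, 5]
    - [0, 0, 0, 0, 0, 0, 5]
    - [0, 0, 0, 0, 0, 0, 5]
    - [0, 0, 0, 0, 0, 0, 5]
    - [0, 0, 0, 0, 0, 0, 5]
    - [0, 0, 0, 0, 0, 0, 5]
    - [0, 0, 0, 0, 0, 0, 5]

```text
t: 26.95
position: [501.3, 82.0, 94.1]
tcp_rot: [[-0.294, 0.956, 0.0], [0.956, 0.294, -0.0], [-0.0, 0.0, -1.0]]
wrist_force: [-0.2, -0.5, -1.6]
grip_width: 0.173
gripper_force: 50.0
```

Request:
arm_command:
  commands:
    - [0, 0, 0, 0, 0, 1, 5]
    - [0, 0, 0, 0, 0, 1, 5]
    - [0, 0, 0, 0, 0, 0.5, 5]
    - [0, 0, 0, 0, 0, 0, 5]
    - [0, 0, 0, 0, 0, 0, 5]
    - [0, 0, 0, 0, 0, 0, 5]
    - [0, 0, 0, 0, 0, 0, 5]
    - [0, 0, 0, 0, 0, 0, 5]
    - [0, 0, 0, 0, 0, 0, 5]
    - [0, 0, 0, 0, 0, 0, 5]

```text
t: 28.2
position: [501.3, 82.0, 91.6]
tcp_rot: [[-0.294, 0.956, 0.0], [0.956, 0.294, 0.0], [-0.0, 0.0, -1.0]]
wrist_force: [-1.3, 0.1, 5.1]
grip_width: 0.174
gripper_force: 50.0
```

Request:
arm_command:
  commands:
    - [0, 0, 0, 0, 0, 0.5, 5]
    - [0, 0, 0, 0, 0, 0.5, 5]
    - [0, 0, 0, 0, 0, 0.5, 5]
    - [0, 0, 0, 0, 0, 0.5, 5]
    - [0, 0, 0, 0, 0, 0.2, 5]
    - [0, 0, 0, 0, 0, 0, 5]
    - [0, 0, 0, 0, 0, 0, 5]
    - [0, 0, 0, 0, 0, 0, 5]
    - [0, 0, 0, 0, 0, 0, 5]
    - [0, 0, 0, 0, 0, 0, 5]

```text
t: 29.45
position: [501.4, 82.1, 89.6]
tcp_rot: [[-0.294, 0.956, 0.001], [0.956, 0.294, 0.0], [-0.0, 0.001, -1.0]]
wrist_force: [-1.8, 0.3, 4.8]
grip_width: 0.173
gripper_force: 50.0
```

```bash
python3 -c "
from h import *
for i in range(3): st(); capture('side')"
```

```text
t 29.45 p [501.44  82.13  89.58] yaw 1.8689 z [ 0.  0. -1.] F [-1.76  0.27  4.84] q [ 0.35  0.47 -0.75  2.02  0.44  0.81 -0.36] w 15.043513010414648 50.00015729572624
t 29.5 p [501.41  82.09  89.54] yaw 1.8689 z [ 0.  0. -1.] F [0.4  0.57 4.46] q [ 0.35  0.47 -0.75  2.02  0.44  0.81 -0.36] w 14.931181563342385 50.00020050443709
t 29.55 p [501.42  82.1   89.56] yaw 1.8689 z [ 0.  0. -1.] F [-1.09 -0.43  5.63] q [ 0.35  0.47 -0.75  2.02  0.44  0.81 -0.36] w 15.390639296127064 50.0001060962677
```

Request:
arm_command:
  commands:
    - [0, 0, 0, 0, 0, 0.5, 5]
    - [0, 0, 0, 0, 0, 0.5, 5]
    - [0, 0, 0, 0, 0, 0, 5]
    - [0, 0, 0, 0, 0, 0, 5]
    - [0, 0, 0, 0, 0, 0, 5]
    - [0, 0, 0, 0, 0, 0, 5]
    - [0, 0, 0, 0, 0, 0, 5]
    - [0, 0, 0, 0, 0, 0, 5]
    - [0, 0, 0, 0, 0, 0, 5]
    - [0, 0, 0, 0, 0, 0, 5]

```text
t: 30.85
position: [501.5, 82.1, 88.7]
tcp_rot: [[-0.294, 0.956, 0.001], [0.956, 0.294, 0.0], [-0.0, 0.001, -1.0]]
wrist_force: [0.1, 0.2, 6.9]
grip_width: 0.173
gripper_force: 50.0
```

```bash
cat > f.py <<'E'
from h import *
F=[];Z=[]
for i in range(6): o=get_obs();F.append(o['wrist_force']);Z.append(o['position'][2]);capture('side')
print(o['t'],np.mean(F,0),np.std(F,0),np.mean(Z))
E
python3 f.py
```

```text
31.1 [-0.68 -0.1   6.67] [0.47 0.33 0.49] 88.67644362395048
```

Request:
arm_command:
  commands:
    - [0, 0, 0, 0, 0, 0.5, 5]
    - [0, 0, 0, 0, 0, 0.5, 5]
    - [0, 0, 0, 0, 0, 0.5, 5]
    - [0, 0, 0, 0, 0, 0, 5]
    - [0, 0, 0, 0, 0, 0, 5]
    - [0, 0, 0, 0, 0, 0, 5]
    - [0, 0, 0, 0, 0, 0, 5]
    - [0, 0, 0, 0, 0, 0, 5]
    - [0, 0, 0, 0, 0, 0, 5]
    - [0, 0, 0, 0, 0, 0, 5]

```text
t: 32.4
position: [501.6, 82.2, 87.4]
tcp_rot: [[-0.294, 0.956, 0.001], [0.956, 0.294, -0.0], [-0.0, 0.001, -1.0]]
wrist_force: [-0.6, -0.6, 7.5]
grip_width: 0.174
gripper_force: 50.0
```

```bash
python3 f.py
```

```text
32.65 [-0.81 -0.2   7.57] [0.36 0.53 0.2 ] 87.4234278635545
```

Request:
arm_command:
  commands:
    - [0, 0, 0, 0, 0, 0.4, 5]
    - [0, 0, 0, 0, 0, 0.4, 5]
    - [0, 0, 0, 0, 0, 0.4, 5]
    - [0, 0, 0, 0, 0, 0, 5]
    - [0, 0, 0, 0, 0, 0, 5]
    - [0, 0, 0, 0, 0, 0, 5]
    - [0, 0, 0, 0, 0, 0, 5]
    - [0, 0, 0, 0, 0, 0, 5]
    - [0, 0, 0, 0, 0, 0, 5]
    - [0, 0, 0, 0, 0, 0, 5]

```text
t: 33.95
position: [501.7, 82.3, 86.4]
tcp_rot: [[-0.294, 0.956, 0.001], [0.956, 0.294, -0.0], [-0.0, 0.001, -1.0]]
wrist_force: [-1.1, 0.7, 9.7]
grip_width: 0.175
gripper_force: 50.0
```

```bash
python3 f.py
```

```text
34.2 [-0.71  0.03  9.56] [0.26 0.44 0.15] 86.39390348755393
```

Request:
arm_command:
  commands:
    - [0, 0, 0, 0, 0, 0.3, 5]
    - [0, 0, 0, 0, 0, 0.3, 5]
    - [0, 0, 0, 0, 0, 0, 5]
    - [0, 0, 0, 0, 0, 0, 5]
    - [0, 0, 0, 0, 0, 0, 5]
    - [0, 0, 0, 0, 0, 0, 5]
    - [0, 0, 0, 0, 0, 0, 5]
    - [0, 0, 0, 0, 0, 0, 5]
    - [0, 0, 0, 0, 0, 0, 5]
    - [0, 0, 0, 0, 0, 0, 5]

```text
t: 35.5
position: [501.7, 82.3, 85.9]
tcp_rot: [[-0.294, 0.956, 0.001], [0.956, 0.294, -0.0], [-0.0, 0.001, -1.0]]
wrist_force: [-1.8, -0.3, 9.7]
grip_width: 0.173
gripper_force: 50.0
```

```bash
sed -i 's/range(6)/range(3)/' f.py; python3 f.py
```

```text
35.6 [-1.22  0.25  9.36] [0.39 0.45 0.39] 85.87204159733942
```

Request:
arm_command:
  commands:
    - [0, 0, 0, 0, 0, 0.3, 5]
    - [0, 0, 0, 0, 0, 0.3, 5]
    - [0, 0, 0, 0, 0, 0, 5]
    - [0, 0, 0, 0, 0, 0, 5]
    - [0, 0, 0, 0, 0, 0, 5]
    - [0, 0, 0, 0, 0, 0, 5]
    - [0, 0, 0, 0, 0, 0, 5]
    - [0, 0, 0, 0, 0, 0, 5]
    - [0, 0, 0, 0, 0, 0, 5]
    - [0, 0, 0, 0, 0, 0, 5]

```text
t: 36.9
position: [501.8, 82.4, 85.4]
tcp_rot: [[-0.294, 0.956, 0.001], [0.956, 0.294, -0.0], [-0.0, 0.001, -1.0]]
wrist_force: [-1.3, -0.8, 10.6]
grip_width: 0.174
gripper_force: 50.0
```

```bash
python3 f.py
```

```text
37.0 [-1.34  0.05 10.2 ] [0.42 0.59 0.66] 85.38465503825897
```

Request:
arm_command:
  commands:
    - [0, 0, 0, 0, 0, 0.3, 5]
    - [0, 0, 0, 0, 0, 0.3, 5]
    - [0, 0, 0, 0, 0, 0, 5]
    - [0, 0, 0, 0, 0, 0, 5]
    - [0, 0, 0, 0, 0, 0, 5]
    - [0, 0, 0, 0, 0, 0, 5]
    - [0, 0, 0, 0, 0, 0, 5]
    - [0, 0, 0, 0, 0, 0, 5]
    - [0, 0, 0, 0, 0, 0, 5]
    - [0, 0, 0, 0, 0, 0, 5]

```text
t: 38.3
position: [501.3, 82.1, 83.9]
tcp_rot: [[-0.294, 0.956, 0.0], [0.956, 0.294, 0.0], [0.0, 0.0, -1.0]]
wrist_force: [0.1, -0.8, 4.9]
grip_width: 0.175
gripper_force: 50.0
```

```bash
python3 f.py
```

```text
38.4 [ 0.45 -0.13  5.12] [0.69 0.59 0.18] 83.90784887835993
```

Request:
arm_command:
  commands:
    - [0, 0, 0, 0, 0, -2, 5]
    - [0, 0, 0, 0, 0, -6, 5]
    - [0, 0, 0, 0, 0, -12, 5]
    - [0, 0, 0, 0, 0, -16, 5]
    - [0, 0, 0, 0, 0, -20, 5]
    - [0, 0, 0, 0, 0, -25, 5]
    - [0, 0, 0, 0, 0, -25, 5]
    - [0, 0, 0.14, 0, 0, 0, 5]
    - [0, 0, 0.14, 0, 0, 0, 5]
    - [0, 0, 0, 0, 0, 0, 5]

```text
t: 39.7
position: [501.0, 81.8, 190.7]
tcp_rot: [[-0.02, 1.0, 0.001], [1.0, 0.02, -0.001], [-0.001, 0.001, -1.0]]
wrist_force: [-0.0, -0.1, -2.2]
grip_width: 0.176
gripper_force: 50.0
```

Run:
```python
from h import *
st(); plan([427.9,256.4,190],1.5888)
W=get_calibration('wrist'); p,d=shot('wrist','w8.png'); X=cloud(W,d); o=get_obs()
m=(d>0)&(np.hypot(X[...,0]-o['position'][0],X[...,1]-o['position'][1])<14)&(X[...,2]>o['position'][2]-90)&(X[...,2]<o['position'][2]+70)
z=X[...,2][m]-o['position'][2]; print(np.percentile(z,[0,1,50,99,100]))
q=X[m]; 
for a in range(-80,60,10):
    s=q[(z>=a)&(z<a+10)]
    if len(s)>5: print(a,len(s),s.mean(0)[:2]-o['position'][:2],np.ptp(s[:,0]))
```

```text
t 39.7 p [501.03  81.79 190.73] yaw 1.5904 z [ 0. -0. -1.] F [-0.01 -0.09 -2.16] q [ 0.4   0.32 -0.78  1.93  0.27  0.99 -0.48] w 15.339430820885566 49.99981613829732
shift now [176.01 -69.7    0.52] turn [0. 0. 0.] shift after turn [175.89 -69.98   0.73]
[-65.11 -51.39  27.64  67.08  69.77]
-60 51 [0.84 3.9 ] 9.660842679369352
-50 85 [1.1  3.93] 9.33189832921039
-40 99 [0.83 4.06] 9.885448281571882
-30 94 [0.86 4.15] 9.696728241543724
-20 65 [1.18 6.44] 14.714717625785283
-10 228 [0.77 6.2 ] 14.932015106254084
0 392 [0.02 6.84] 21.27791933995269
10 481 [-0.25  6.95] 21.081967834862212
20 598 [0.1  6.77] 21.734261115070183
30 537 [-0.43  7.49] 21.687630778869277
40 662 [ 0.5  -2.76] 24.582204881555867
50 468 [-0.5  -3.34] 24.919093862332886
```

Request:
arm_command:
  commands:
    - [0, 0, 0, 20, -8, 0, 5]
    - [0, 0, 0, 35, -14, 0, 5]
    - [0, 0, 0, 35, -14, 0, 5]
    - [0, 0, 0, 35, -14, 0, 5]
    - [0, 0, 0, 30, -12, 0, 5]
    - [0, 0, 0, 15, -6, 0, 5]
    - [0, 0, 0, 6, -2, 0, 5]
    - [0, 0, 0, 0, 0, 0, 5]
    - [0, 0, 0, 0, 0, 0, 5]
    - [0, 0, 0, 0, 0, 0, 5]

```text
t: 41.0
position: [428.6, 255.8, 189.8]
tcp_rot: [[-0.016, 1.0, -0.0], [1.0, 0.016, -0.001], [-0.001, -0.0, -1.0]]
wrist_force: [-0.3, 0.3, -2.1]
grip_width: 0.173
gripper_force: 50.0
```

Run:
```python
from h import *
st(); plan([427.9,256.4,165],1.5888)
```

```text
t 41.0 p [428.56 255.76 189.75] yaw 1.5871 z [-0. -0. -1.] F [-0.3   0.29 -2.15] q [ 0.07  0.33 -0.84  1.95  0.29  0.99 -0.88] w 15.02224938164759 49.99887680634856
shift now [ 0.67 -0.65 24.75] turn [-0.  0. -0.] shift after turn [ 0.65 -0.65 24.75]
```

Request:
arm_command:
  commands:
    - [0, 0, 0, 0.6, -0.6, 5, 5]
    - [0, 0, 0, 0, 0, 10, 5]
    - [0, 0, 0, 0, 0, 10, 5]
    - [0, 0, 0, 0, 0, 7, 5]
    - [0, 0, 0, 0, 0, 3, 5]
    - [0, 0, 0, 0, 0, 0, 5]
    - [0, 0, 0, 0, 0, 0, 5]
    - [0, 0, 0, 0, 0, 0, 5]
    - [0, 0, 0, 0, 0, 0, 5]
    - [0, 0, 0, 0, 0, 0, 5]

```text
t: 42.25
position: [427.5, 257.3, 154.9]
tcp_rot: [[-0.018, 1.0, 0.0], [1.0, 0.018, -0.0], [-0.0, 0.0, -1.0]]
wrist_force: [-0.6, -0.3, -0.8]
grip_width: 0.172
gripper_force: 50.0
```

Run:
```python
from h import *
st(); plan([427.9,256.4,140],1.5888)
```

```text
t 42.25 p [427.5  257.26 154.94] yaw 1.5887 z [ 0. -0. -1.] F [-0.56 -0.34 -0.83] q [ 0.04  0.37 -0.82  1.98  0.34  0.93 -0.93] w 14.960444910297943 49.99901350121945
shift now [-0.87  0.38 14.94] turn [ 0.  0. -0.] shift after turn [-0.87  0.38 14.94]
```

Request:
arm_command:
  commands:
    - [0, 0, 0, -0.8, 0.4, 0, 5]
    - [0, 0, 0, 0, 0, 2, 5]
    - [0, 0, 0, 0, 0, 2, 5]
    - [0, 0, 0, 0, 0, 2, 5]
    - [0, 0, 0, 0, 0, 2, 5]
    - [0, 0, 0, 0, 0, 2, 5]
    - [0, 0, 0, 0, 0, 2, 5]
    - [0, 0, 0, 0, 0, 0, 5]
    - [0, 0, 0, 0, 0, 0, 5]
    - [0, 0, 0, 0, 0, 0, 5]

```text
t: 43.5
position: [427.9, 256.5, 142.9]
tcp_rot: [[-0.018, 1.0, 0.0], [1.0, 0.018, 0.0], [0.0, 0.0, -1.0]]
wrist_force: [-0.3, -0.1, -1.6]
grip_width: 0.173
gripper_force: 50.0
```

Run:
```python
from h import *
st(); plan([427.9,256.4,130],1.5888)
```

```text
t 43.5 p [427.95 256.53 142.95] yaw 1.5888 z [ 0.  0. -1.] F [-0.31 -0.06 -1.59] q [ 0.03  0.39 -0.81  2.    0.35  0.9  -0.94] w 15.057467460335909 49.99913869891316
shift now [-0.13 -0.05 12.95] turn [ 0. -0. -0.] shift after turn [-0.13 -0.05 12.95]
```

On position; lower the sleeve into the hole.

Request:
arm_command:
  commands:
    - [0, 0, 0, 0, 0, 1.5, 5]
    - [0, 0, 0, 0, 0, 1.5, 5]
    - [0, 0, 0, 0, 0, 1.5, 5]
    - [0, 0, 0, 0, 0, 1.5, 5]
    - [0, 0, 0, 0, 0, 1.5, 5]
    - [0, 0, 0, 0, 0, 1.5, 5]
    - [0, 0, 0, 0, 0, 1.5, 5]
    - [0, 0, 0, 0, 0, 1.5, 5]
    - [0, 0, 0, 0, 0, 0, 5]
    - [0, 0, 0, 0, 0, 0, 5]

```text
t: 44.75
position: [427.9, 256.5, 130.9]
tcp_rot: [[-0.018, 1.0, 0.0], [1.0, 0.018, 0.0], [0.0, 0.0, -1.0]]
wrist_force: [-0.5, -0.3, -0.4]
grip_width: 0.172
gripper_force: 50.0
```

Request:
arm_command:
  commands:
    - [0, 0, 0, 0, 0, 3, 5]
    - [0, 0, 0, 0, 0, 5, 5]
    - [0, 0, 0, 0, 0, 5, 5]
    - [0, 0, 0, 0, 0, 5, 5]
    - [0, 0, 0, 0, 0, 5, 5]
    - [0, 0, 0, 0, 0, 5, 5]
    - [0, 0, 0, 0, 0, 4, 5]
    - [0, 0, 0, 0, 0, 3, 5]
    - [0, 0, 0, 0, 0, 2, 5]
    - [0, 0, 0, 0, 0, 0, 5]

```text
t: 46.0
position: [427.8, 256.5, 93.8]
tcp_rot: [[-0.018, 1.0, -0.0], [1.0, 0.018, -0.0], [-0.0, -0.0, -1.0]]
wrist_force: [-1.0, 0.4, -1.7]
grip_width: 0.172
gripper_force: 50.0
```

Request:
arm_command:
  commands:
    - [0, 0, 0, 0, 0, 0.7, 5]
    - [0, 0, 0, 0, 0, 0.7, 5]
    - [0, 0, 0, 0, 0, 0.5, 5]
    - [0, 0, 0, 0, 0, 0.5, 5]
    - [0, 0, 0, 0, 0, 0.3, 5]
    - [0, 0, 0, 0, 0, 0.2, 5]
    - [0, 0, 0, 0, 0, 0, 5]
    - [0, 0, 0, 0, 0, 0, 5]
    - [0, 0, 0, 0, 0, 0, 5]
    - [0, 0, 0, 0, 0, 0, 5]

```text
t: 47.25
position: [427.9, 256.5, 91.0]
tcp_rot: [[-0.018, 1.0, 0.0], [1.0, 0.018, -0.0], [-0.0, 0.0, -1.0]]
wrist_force: [-0.6, 0.0, -1.4]
grip_width: 0.169
gripper_force: 50.0
```

Request:
arm_command:
  commands:
    - [0, 0, 0, 0, 0, 0.4, 5]
    - [0, 0, 0, 0, 0, 0.4, 5]
    - [0, 0, 0, 0, 0, 0, 5]
    - [0, 0, 0, 0, 0, 0, 5]
    - [0, 0, 0, 0, 0, 0, 16]
    - [0, 0, 0, 0, 0, 0, 18]
    - [0, 0, 0, 0, 0, 0, 22]
    - [0, 0, 0, 0, 0, 0, 30]
    - [0, 0, 0, 0, 0, 0, 44]
    - [0, 0, 0, 0, 0, 0, 44]
  squeeze: 8

```text
t: 48.5
position: [427.9, 256.5, 90.2]
tcp_rot: [[-0.018, 1.0, 0.0], [1.0, 0.018, -0.0], [-0.0, 0.0, -1.0]]
wrist_force: [-0.6, -0.0, -0.5]
grip_width: 0.463
gripper_force: 0.0
```

Request:
arm_command:
  commands:
    - [0, 0, 0, 0, 0, 0, 44]
    - [0, 0, 0, 0, 0, -10, 44]
    - [0, 0, 0, 0, 0, -15, 44]
    - [0, 0, 0, 0, 0, -20, 44]
    - [0, 0, 0, 0, 0, -30, 44]
    - [0, 0, 0, 0, 0, -40, 44]
    - [0, 0, 0, -30, 0, -40, 44]
    - [0, 0, 0, -40, 0, -40, 44]
    - [0, 0, 0, 0, 0, 0, 44]
    - [0, 0, 0, 0, 0, 0, 44]

```text
t: 49.75
position: [428.7, 186.9, 285.4]
tcp_rot: [[-0.018, 1.0, 0.001], [1.0, 0.018, -0.0], [-0.0, 0.001, -1.0]]
wrist_force: [-0.7, 0.8, -0.5]
grip_width: 0.508
gripper_force: 0.0
```

Run:
```python
from jig import *
o=st(); p,d,W,X=measure()
roi=(d>0)&(X[...,0]>380)&(X[...,0]<480)&(X[...,1]>200)&(X[...,1]<350)
for a,b in [(68,82),(132,146)]:
    m=(roi&(X[...,2]>a)&(X[...,2]<b)).astype(np.uint8); n,lab,s,c=cv2.connectedComponentsWithStats(m)
    for k in range(1,n):
        if s[k,4]>15: q=X[lab==k]; print(a,s[k],np.median(q,0),cv2.minAreaRect(q[:,:2].astype(np.float32)))
for n in ['scene']:
    p,d=shot(n,'end.png'); cal=get_calibration(n); X=cloud(cal,d)
    for l in ['blank','centre_punch','hex_key','die_block','tin']:
        for q in cut_out(n,l)[:1]:
            m=q['region']&(d>0); print(l,round(q['confidence'],2),np.array(q['extent']),np.median(X[m],0),X[m].min(0),X[m].max(0))
```

```text
t 49.75 p [428.68 186.89 285.38] yaw 1.589 z [ 0. -0. -1.] F [-0.67  0.84 -0.51] q [ 0.3   0.15 -0.88  1.88  0.13  1.17 -0.6 ] w 44.169725761401395 0.0
bridge 801 z 46.501309061397876 c (527.2598876953125, 86.01228332519531) (47.91361618041992, 36.99824905395508) 8.141447067260742
bl 276 z 18.602717921263803 c (503.0999450683594, 100.6563720703125) (56.232872009277344, 9.365888595581055) 7.7622199058532715
cam [428.25 265.86 448.1 ]
circle 346.6875 308.3125 14.762501 [470.18  55.19  50.  ]
circle 378.9375 311.6875 18.1375 [509.88  51.34  50.  ]
circle 388.3125 258.0625 7.0 [516.02 121.31  50.  ]
68 [ 297   40   39  122 3978] [428.21 292.4   75.66] ((428.2604675292969, 288.5337219238281), (36.04880905151367, 110.34912109375), 1.1802772283554077)
132 [307 130  19  19 278] [428.74 256.79 139.29] ((428.7766418457031, 256.7272033691406), (14.934905052185059, 14.443414688110352), 1.199191689491272)
blank 0.89 [335.9 381.4  41.9  32.7] [506.89  36.14  17.37] [479.11   3.27   7.16] [536.47  74.93  28.94]
centre_punch 0.48 [253.7 289.2   6.7  29.5] [426.85 249.9  112.11] [420.97 244.71  77.46] [437.24 259.77 139.17]
hex_key 0.42 [366.8 342.1  42.3  12.1] [633.51  91.79   4.07] [583.16  73.16  -1.31] [673.3  121.9    8.13]
die_block 0.59 [344.6 315.6  14.2  18.3] [621.05 195.71  15.73] [608.99 184.24   0.79] [635.41 220.38  20.81]
tin 0.98 [303.8 315.1  21.7  22.7] [534.79 236.74  24.61] [514.13 219.5   -0.34] [563.44 269.74  29.74]
```

```bash
python3 -c "
from rig import *
print(finish_job())"
```

```text
the job is handed in; nothing more can be done
None
```

The job is handed in at about 50 s: the blank is home against the stop, the punch snapped once and was eased off before the end of its travel, it hangs back upright in the stand, and the tin, die block and hex key show no real change from their starting positions.

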